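Walk the cylinder block round to the fence

ROBOT

A 6-joint arm with a two-finger parallel gripper is mounted at the origin on the work surface. World frame = base frame: x ahead of the robot, y to its left, z up, the work surface at z = 0. Lengths are in m, angles in degrees, forces in N, time in s.
With the tool pointing down it reaches from about 0.35 to 0.875 m from the base axis. Payload 4.2 kg.
Tool frame: the origin (TCP) lies midway between the tips of the shut fingers; the grasp point (between the pads) lies 19 mm behind it; z points along the fingers, y is the direction in which the jaws open and shut (so a half turn about z gives the same grasp; the last joint's range is limited). The gripper opens to 87 mm and grips with 3 to 60 N. Pads are 19 mm wide; open, the fingers measure 117 mm over their backs; the gripper's body (75 mm by 190 mm) begins 51 mm behind the grasp point.
Start: joints at [-48.839, 22.042, 0.453, 0, -68.411, -14.817], TCP at [0.277, -0.56, 0.223] pointing down, gripper open.
Joint ranges: [-179.83, 179.83], [-69.29, 118.12], [-61.27, 80.66], [-181.25, 117.63], [-171.15, -9.14], [-177.46, 177.46]. Speed limits (degrees/s): [159.86, 159.86, 180, 180, 180, 180].

INTERFACE

Orientations are given as a 3x3 rotation matrix whose columns are the frame's x, y, z axes.
In Python, from station import r gives the robot as it stands.
- The arm moves only by the tool play_rows, never from a script. Its argument "commands" is a list that holds one entry, the list of rows, each a list of 7 numbers: the shift along the world's x, y, z in m, then the turn, a rotation vector about the world's x, y, z in rad, then the closure, from 0 (fully open) to 1 (shut). A call has 1 to 5 rows; each row is the pose to reach, as a shift and turn from the pose commanded when the call began; what a row does not reach only later rows make up. A row lasts 1/10 s, in which the tool goes at most 50 mm and 8.59 degrees, less where a joint would pass 70% of its speed; a pose out of reach is approached as far as the arm can. A call with a gripper value outside its range is refused whole. The fingers move at their own pace and stop on an object; the grip force is fixed at half the most. Time passes only in rows, so rows that repeat a pose let the fingers close. It gives the time, the measured TCP pose, the force and the opening at its end, in the units of the state.
- r.sense(): the state, without advancing time (a new reading comes with each control period).
- r.capture(name): name is "scene" or "top" or "wrist"; returns a dict with "image" (384x512x3 uint8, red, green, blue), "range_z" (384x512 float32, m along the optical axis (not along the pixel's ray), 0 where there is no reading), "intrinsics" (3x3 intrinsics, pixels), "extrinsics" (4x4, takes a point from camera to world coordinates); the wrist camera has in their place "mount" (4x4, takes a point from camera to tool coordinates, whose origin is the TCP and whose axes are the flange's). Camera axes: x right, y up, looking along -z (the intrinsics and any distortion apply to the point x, -y, -z); pixel columns grow to the right and rows downward; lengths in m; the calibration is good to about 2 mm. A picture is of the moment at which its call begins: read the wrist's pose just before it.
- r.finish_job(): hands the job in, once; it reports no verdict.
The state is a dict: "time_s": time; "joints": joint angles; "joint_velocities": joint speeds; "effort": joint torques, N m; "tcp_pos": TCP position; "ee_rot": TCP orientation; "wrist_force": force on the tool from outside, world axes, zero at the start; "moment": the same for the moment, N m; "gripper_width": opening from 0.0 (shut) to 1.0 (fully open).
Only numpy, scipy, OpenCV 4.12 (cv2) and the standard library are available. Lean on these libraries where they do the work, as an engineer would, in place of code of your own. Each camera call takes 0.05 s, during which the arm holds its last target. There are 200 camera calls.

TASK

Without gripping or lifting it, walk the finned cylinder block round on the bench by pushing at its corners (taking opposite corners in turn keeps it from wandering off) until the deck face (the flanged face with the two bores) looks squarely at the steel fence, before it touches the fence. Then push it straight home, so that the whole deck face lies flush against the fence with none of it past the fence's ends. Push steadily, never knock it, keep it flat on the bench, and do not disturb the other parts lying about.

Things in the scene. Friction and masses are not known exactly. Their poses are not given: they have to be found in the camera images.
- block: The block: a bare aluminium finned twin-cylinder casting, 96 (x) x 130 (y) x 62 (z) mm, about 0.9 kg, loose, too wide to grip either way. Origin at the centre of its underside, z up, +x towards its deck face. A push of about 4 to 10 N slides it; it stays where it is left. It starts turned 35 to 70 degrees anticlockwise (from above) from facing the fence.
- deck (a point): Centre of the block's deck face, 48 mm ahead (+x) of its origin, 31 mm up, axes as the block's. The deck face is the flat outer face of a flange 14 mm thick (x = 34 to 48), 130 wide (y = -65 to 65), 62 high, with two 44 mm bores side by side.
- back (a point): Centre of the block's back, 48 mm behind (-x) its origin, 31 mm up, axes as the block's: a flat face 116 wide (y = -58 to 58), 62 high, without bores. Between back and flange the block is finned, 116 wide; the finned sides behave as solid flat faces.
- fence: The fence: a steel angle bolted to the bench, 270 mm long (its y), 32 high. Origin at bench level in the middle of its working face, the plane x = 0, which looks to its -x, to the block; its steel reaches back to x = +62. When facing the fence the block has the fence's yaw; flush, its origin is at x = -48 mm in this frame.
- piston: Bystander, loose, leave alone: an aluminium piston 72 dia x 54 high, crown up. Origin at the centre of its underside.
- conrod: Bystander, loose, leave alone: a steel connecting rod lying flat, 165 long, 60 wide at the big end, 20 high. Origin at the centre of its underside.
- bearing: Bystander, loose, leave alone: a steel ring (bearing race) 62 outside, 34 inside, 18 high. Origin at the centre of its underside.
- can: Bystander, loose, leave alone: a grey closed can 66 dia x 75 high. Origin at the centre of its underside.
- pin: Bystander, loose, leave alone: a steel gudgeon pin standing on end, 22 dia x 62 high. Origin at the centre of its underside.
- wrench: Bystander, loose, leave alone: a steel wrench lying flat, about 180 long. Origin at the centre of its underside.
- slug: Bystander, loose, leave alone: a round offcut of pale wood standing on end, 48 dia x 50 high. Origin at the centre of its underside.
There are look-alikes about, which are no part of the job. What is shaped like the block but blue or green is not meant.

How it is judged:
By the outcome, as a careful person would: the job done as asked, in the order asked, and still so for the second after the job is handed in, with the robot touching nothing.
It also fails if it takes over 72 s, if anything falls off the work surface, if the arm or the gripper's body presses on something with over 40 N, if the wrist force passes 120 N, or if a joint passes its speed limit or range.

## Working session

There is one attempt and no reset: what is moved stays moved. The work goes in short steps, Python scripts to look and compute and a tool call to move; the robot and the scene stay as the last step left them, time stands still between calls to the robot, and variables do not carry over. Pictures are saved under pics/ and viewed, about 8 in all and at most 12, crops included, and the job is handed in when it is done.

Besides the shell and the picture viewer there is one more tool, called after "Request:" as name(argument=value, ...), one argument or row to a line, values as JSON. play_rows: Moves the arm, as the interface text tells. Its arguments: {"type":"object","properties":{"commands":{"type":"array","items":{"type":"array","items":{"type":"array","items":{"type":"number"}}}}},"required":["commands"]}

```bash
mkdir -p pics; ls; python3 - <<'E'
from station import r
import cv2
for n in("top","scene"):
    c=r.capture(n); cv2.imwrite(f"pics/{n}0.png",c["image"][...,::-1]); print(n,c["intrinsics"].round(1).tolist(),c["extrinsics"].round(3).tolist())
print(r.sense())
E
```

```text
pics
top [[434.8, 0.0, 258.0], [0.0, 434.8, 190.4], [0.0, 0.0, 1.0]] [[-0.023, 0.998, -0.05, 0.421], [-1.0, -0.024, -0.017, -0.034], [-0.018, 0.049, 0.999, 1.453], [0.0, 0.0, 0.0, 1.0]]
scene [[360.4, 0.0, 254.2], [0.0, 360.4, 196.6], [0.0, 0.0, 1.0]] [[0.767, -0.457, 0.45, 0.95], [0.642, 0.556, -0.529, -0.55], [-0.009, 0.694, 0.72, 0.748], [0.0, 0.0, 0.0, 1.0]]
{'time_s': 0.1, 'joints': array([-4.88398300e+01,  2.20865859e+01,  3.88450027e-01, -2.47409921e-02,
       -6.84108410e+01, -1.48156624e+01]), 'joint_velocities': array([ 0.07834612, -0.10877637,  0.25387943,  0.00645836, -0.12709011,
       -0.06423215]), 'effort': array([ 1.61041844e-04, -3.91689241e+01,  1.87935126e+01,  4.23187315e+00,
        1.34535177e-02, -6.38292227e-05]), 'tcp_pos': array([ 0.27712604, -0.55961171,  0.2215738 ]), 'ee_rot': array([[-8.96212600e-01, -4.43623798e-01, -9.49521506e-04],
       [-4.43624803e-01,  8.96211000e-01,  1.69620858e-03],
       [ 9.84931253e-05,  1.94139479e-03, -9.99998111e-01]]), 'wrist_force': array([-0.2093472 ,  0.11473961,  0.63296198]), 'moment': array([0.06650335, 0.03257621, 0.00549902]), 'gripper_width': 0.9994366018939586}
```

View pics/top0.png

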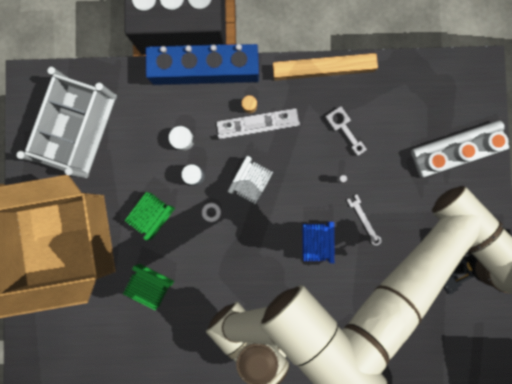

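View pics/scene0.png

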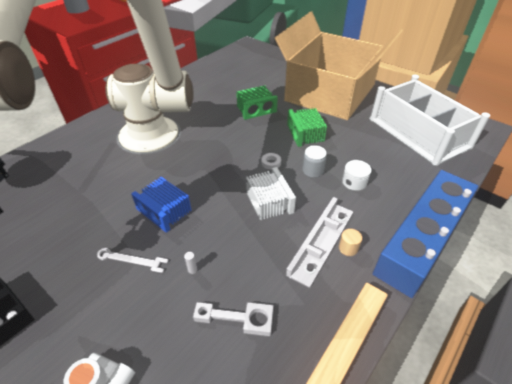

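Top view: the silver block is at about (250,179) and the fence at (258,123), with the block on the robot's side of it. The piston (180,138), can (191,174), bearing (211,212), slug (249,103), conrod, wrench and pin lie around them. I'll measure next.

```bash
cat > h.py <<'E'
from station import r
import numpy as np, cv2
def cloud(name="top"):
    c=r.capture(name); K=c["intrinsics"]; d=c["range_z"]; E=c["extrinsics"]
    v,u=np.mgrid[:d.shape[0],:d.shape[1]]
    p=np.stack([(u-K[0,2])/K[0,0]*d,-(v-K[1,2])/K[1,1]*d,-d],-1)
    return c,np.where(d[...,None]>0,p@E[:3,:3].T+E[:3,3],np.nan)
def ray(c,u,v,z):
    K=c["intrinsics"];E=c["extrinsics"]
    d=E[:3,:3]@np.array([(u-K[0,2])/K[0,0],-(v-K[1,2])/K[1,1],-1]); o=E[:3,3]
    return (o+d*(z-o[2])/d[2])[:2]
E
python3 - <<'E'
from h import *
c,P=cloud()
im=c["image"]; Z=P[...,2]
print("bench z",np.nanmedian(Z[150:160,310:320]))
cv2.imwrite("pics/z0.png",cv2.resize(im[85:235,165:365,::-1],None,fx=4,fy=4,interpolation=cv2.INTER_CUBIC))
m=(Z>0.008).astype(np.uint8)
m[:, :170]=0;m[:95]=0;m[250:]=0; m[:,390:]=0
n,L,S,C=cv2.connectedComponentsWithStats(m)
for i in range(1,n):
    if S[i,4]<15: continue
    q=P[L==i]; zt=np.percentile(q[:,2],90)
    s=q[q[:,2]>zt-0.012,:2].astype(np.float32)
    R=cv2.minAreaRect(s*1000)
    print(C[i].round(),S[i,4],"z",zt.round(3),"rect",np.round(R[0]),np.round(R[1]),round(R[2],1))
E
```

```text
bench z 0.00035714214552107215
[249. 104.] 199 z 0.054 rect [777.  14.] [43. 46.] 89.3
[345. 129.] 425 z 0.024 rect [ 679. -308.] [166.  61.] 32.9
[257. 125.] 1061 z 0.034 rect [709. -12.] [ 52. 268.] 8.1
[181. 138.] 432 z 0.058 rect [669. 239.] [66. 71.] 88.7
[250. 181.] 1077 z 0.065 rect [522.  15.] [ 97. 129.] 60.3
[192. 175.] 370 z 0.078 rect [545. 202.] [57. 60.] 85.2
[341. 179.] 56 z 0.064 rect [ 523. -280.] [19. 20.] 86.6
[354. 203.] 35 z 0.014 rect [ 444. -321.] [33. 32.] 69.1
[210. 212.] 191 z 0.022 rect [424. 149.] [57. 59.] 89.1
[171. 209.] 22 z 0.056 rect [440. 273.] [3. 6.] 85.7
[364. 221.] 60 z 0.012 rect [ 386. -356.] [82. 16.] 27.6
[318. 236.] 827 z 0.065 rect [ 341. -198.] [97. 86.] 88.7
[376. 237.] 17 z 0.013 rect [ 328. -394.] [23. 15.] 62.7
```

View pics/z0.png

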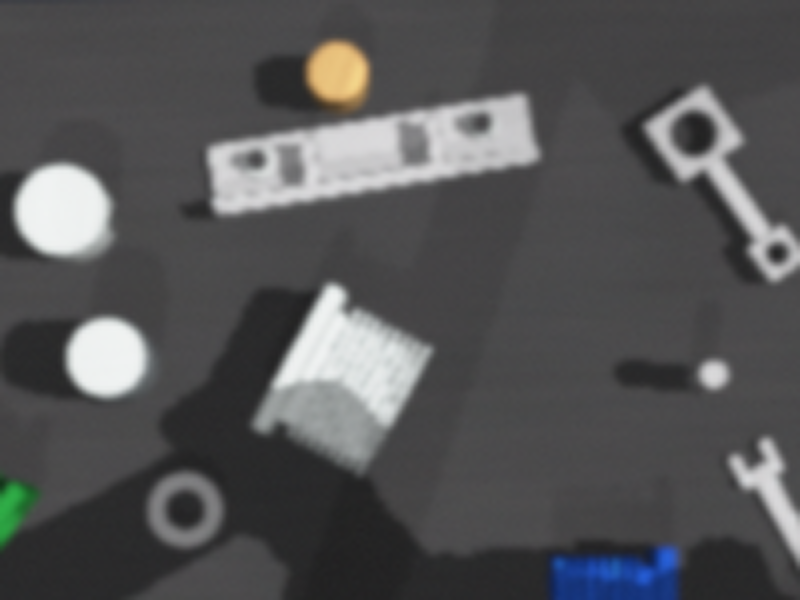

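Fence yaw is about 8.1°. The block is at about (522, 15) mm with yaw 60.3°, so it needs about 52° clockwise. Now I'll get the fence face line more exactly.

```bash
cat >> h.py <<'E'
FY=np.radians(8.1)
def block(P,lo=0.052,hi=0.075,box=(0.35,0.72,-0.15,0.18)):
    q=P.reshape(-1,3); k=(q[:,2]>lo)&(q[:,2]<hi)&(q[:,0]>box[0])&(q[:,0]<box[1])&(q[:,1]>box[2])&(q[:,1]<box[3])
    s=(q[k,:2]*1000).astype(np.float32); R=cv2.minAreaRect(s)
    return s,R
E
python3 - <<'E'
from h import *
c,P=cloud(); q=P.reshape(-1,3)*1000
k=(q[:,2]>22)&(q[:,2]<45)&(q[:,0]>640)&(q[:,0]<760)&(abs(q[:,1]+12)<160)
q=q[k]
s0=q[:,:2]
lo=[]
# face edge: min x per y bin
for a in np.arange(-135,110,10):
    b=s0[(s0[:,1]>=a)&(s0[:,1]<a+10)]
    if len(b)>3: lo.append((a+5,b[:,0].min()))
lo=np.array(lo); print(lo.round(0).tolist())
f=np.polyfit(*lo[2:-2].T,1); print("face x=",f, "yaw",np.degrees(np.arctan(-f[0])), "y range",s0[:,1].min(),s0[:,1].max())
n=np.array([np.cos(FY),np.sin(FY)]);t=np.array([-n[1],n[0]])
print("n range",np.percentile(s0@n,[1,5,50,99]),"t range",np.percentile(s0@t,[.5,99.5]))
E
```

```text
[[-130.0, 701.0], [-120.0, 699.0], [-110.0, 697.0], [-100.0, 697.0], [-90.0, 695.0], [-80.0, 695.0], [-70.0, 693.0], [-60.0, 690.0], [-50.0, 689.0], [-40.0, 689.0], [-30.0, 686.0], [-20.0, 686.0], [-10.0, 685.0], [0.0, 684.0], [10.0, 680.0], [20.0, 680.0], [30.0, 678.0], [40.0, 679.0], [50.0, 676.0], [60.0, 675.0], [70.0, 672.0], [80.0, 671.0], [90.0, 670.0], [100.0, 668.0], [110.0, 667.0]]
face x= [-1.39161555e-01  6.82753565e+02] yaw 7.922489092982444 y range -146.6735251333777 117.984654466995
n range [675.46333605 676.08769106 683.84520094 751.47980252] t range [-244.41670397   20.79012273]
```

Request:
play_rows(
  commands=[
    [[0.04,0.04,0,0,0,-0.1,1],[0.08,0.08,0,0,0,-0.2,1],[0.11,0.12,0,0,0,-0.314,1],[0.14,0.16,0,0,0,-0.314,1],[0.17,0.2,0,0,0,-0.314,1]],
  ],
)

```text
time_s: 0.7
tcp_pos: [0.4404, -0.3687, 0.2224]
ee_rot: [[-0.989, -0.145, -0.0], [-0.145, 0.989, 0.0], [0.0, 0.0, -1.0]]
wrist_force: [0.7, 0.0, 0.0]
gripper_width: 0.628
```

Request:
play_rows(
  commands=[
    [[0.02,0.045,0,0,0,0,1],[0.04,0.09,0,0,0,0,1],[0.06,0.135,0,0,0,0,1],[0.08,0.18,0,0,0,0,1],[0.1,0.225,0,0,0,0,1]],
  ],
)

```text
time_s: 1.2
tcp_pos: [0.5399, -0.1434, 0.2226]
ee_rot: [[-0.989, -0.145, 0.0], [-0.145, 0.989, 0.0], [-0.0, 0.0, -1.0]]
wrist_force: [0.1, -2.1, -0.6]
gripper_width: 0.173
```

Request:
play_rows(
  commands=[
    [[0.02,0.045,0,0,0,0,1],[0.04,0.09,0,0,0,0,1],[0.055,0.135,-0.01,0,0,0,1],[0.062,0.17,-0.02,0,0,0,1],[0.062,0.189,-0.05,0,0,0,1]],
  ],
)

```text
time_s: 1.7
tcp_pos: [0.6043, 0.0469, 0.1744]
ee_rot: [[-0.989, -0.148, 0.007], [-0.148, 0.989, 0.001], [-0.007, 0.0, -1.0]]
wrist_force: [0.5, 0.9, 0.1]
gripper_width: 0.004
```

```bash
python3 - <<'E'
from h import *
s=r.sense(); print(s["tcp_pos"],s["ee_rot"][:,1],s["wrist_force"],s["gripper_width"])
c=r.capture("scene"); cv2.imwrite("pics/s1.png",c["image"][60:300,150:450,::-1])
E
```

```text
[0.60430039 0.04688283 0.17438149] [-1.48472259e-01  9.88916513e-01  3.43776438e-04] [0.51499761 0.89927356 0.10684411] 0.0038592839191149927
```

View pics/s1.png

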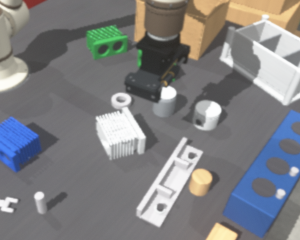

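Request:
play_rows(
  commands=[
    [[0,0,-0.045,0,0,0,1],[0,0,-0.085,0,0,0,1],[0,0,-0.12,0,0,0,1],[0,0,-0.145,0,0,0,1],[0,0,-0.152,0,0,0,1]],
  ],
)

```text
time_s: 2.25
tcp_pos: [0.6009, 0.0434, 0.0182]
ee_rot: [[-0.989, -0.145, -0.003], [-0.145, 0.989, -0.001], [0.003, -0.0, -1.0]]
wrist_force: [1.1, 1.6, 1.7]
gripper_width: 0.008
```

Request:
play_rows(
  commands=[
    [[-0.002,-0.0035,0,0,0,0,1],[-0.005,-0.009,0,0,0,0,1],[-0.008,-0.014,0,0,0,0,1],[-0.011,-0.019,0,0,0,0,1],[-0.014,-0.024,0,0,0,0,1]],
  ],
)

```text
time_s: 2.75
tcp_pos: [0.5892, 0.0194, 0.0223]
ee_rot: [[-0.989, -0.146, 0.005], [-0.146, 0.989, 0.001], [-0.005, 0.0, -1.0]]
wrist_force: [5.3, 2.5, 2.6]
gripper_width: 0.004
```

```bash
cat > see.py <<'E'
from h import *
import sys
# gripper body hides the top view partly: fit using the scene and top clouds together, top slab only
c,P=cloud("top"); c2,P2=cloud("scene")
q=np.concatenate([P.reshape(-1,3),P2.reshape(-1,3)])
s,R=block(q); n=np.array([np.cos(FY),np.sin(FY)]);t=np.array([-n[1],n[0]])
w,h=R[1]; a=R[2]
cc=np.array(R[0]); print("rect",cc.round(1),np.round(R[1],1),round(a,1),"n,t rel fence",(cc@n-676).round(1),(cc@t+112).round(1), "npts",len(s))
for nm,A in(("top",P),("scene",P2)):
    s,R=block(A); print(nm,len(s),np.round(R[0],1),np.round(R[1],1),round(R[2],1))
S=r.sense(); print(S["tcp_pos"].round(4),S["wrist_force"].round(1),S["time_s"])
b=np.concatenate([P.reshape(-1,3),P2.reshape(-1,3)])
E
python3 see.py
```

```text
rect [495.6 -14.9] [386.8 121.4] 55.5 n,t rel fence -187.5 27.4 npts 1580
top 954 [459.8 -61.1] [273.5 119.5] 52.9
scene 626 [496.1  55.8] [252. 105.] 87.0
[0.5882 0.0189 0.0219] [3.6 1.4 2.6] 2.85
```

```bash
python3 - <<'E'
from h import *
c,P=cloud("top"); c2,P2=cloud("scene")
a=cv2.resize(c["image"][85:235,165:365],None,fx=2,fy=2); m=((P[...,2]>.052)&(P[...,2]<.075))[85:235,165:365].astype(np.uint8)*255
b=c2["image"][80:280,200:400];b=cv2.resize(b,None,fx=1.5,fy=1.5)
m=cv2.resize(cv2.cvtColor(m,cv2.COLOR_GRAY2RGB),None,fx=2,fy=2)
o=np.zeros((600,800,3),np.uint8);o[:300,:400]=a;o[300:,:400]=m;o[:300,400:700]=b
cv2.imwrite("pics/k.png",o[...,::-1])
E
```

```text
(no output)
```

View pics/k.png

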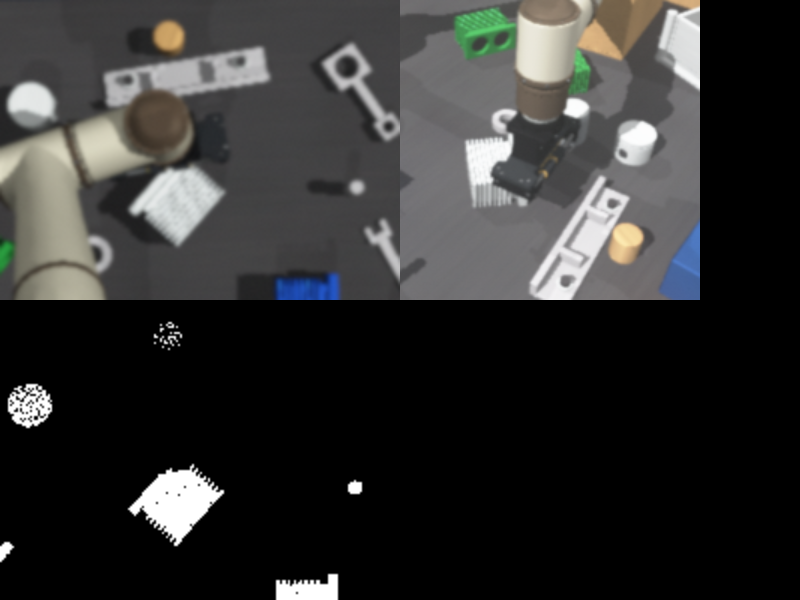

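The block has turned clockwise. Its mask is clean in the top view, with only the -y deck corner hidden by the gripper.

```bash
cat > see.py <<'E'
from h import *
FYd=8.0
c,P=cloud("top"); Z=P[...,2]
m=((Z>.050)&(Z<.078)&(P[...,0]>.42)&(P[...,0]<.7)&(P[...,1]>-.16)&(P[...,1]<.16)).astype(np.uint8)
n_,L,S,C=cv2.connectedComponentsWithStats(m); i=1+np.argmax(S[1:,4])
s=(P[L==i][:,:2]*1000).astype(np.float32); R=cv2.minAreaRect(s)
w,h=R[1]; a=R[2] if w<h else R[2]-90
ex=np.array([np.cos(np.radians(a)),np.sin(np.radians(a))]); ey=np.array([-ex[1],ex[0]])
n=np.array([np.cos(np.radians(FYd)),np.sin(np.radians(FYd))]);t=np.array([-n[1],n[0]])
cc=np.array(R[0]); print("c",cc.round(1),"size",round(min(w,h),1),round(max(w,h),1),"yaw",round(a,1),"rel",round(a-FYd,1),"n",(cc@n-676).round(1),"t",(cc@t+112).round(1),len(s))
Sx=r.sense(); T=Sx["tcp_pos"][:2]*1000-cc
print("tcp",Sx["tcp_pos"].round(4),"in block",(T@ex).round(1),(T@ey).round(1),"F",Sx["wrist_force"].round(1),Sx["time_s"])
for nm,b in(("dk-y",(48,-65)),("dk+y",(48,65)),("bk-y",(-48,-58)),("bk+y",(-48,58))): print(nm,(cc+b[0]*ex+b[1]*ey).round(0),end=" ")
print("ex",ex.round(2))
E
python3 see.py
```

```text
c [508.4   6.8] size 96.8 121.8 yaw 47.9 rel 39.9 n -171.6 t 48.0 951
tcp [0.5878 0.0194 0.0211] in block 62.6 -50.4 F [3.6 1.4 2.1] 3.0
dk-y [589.  -1.] dk+y [492.  86.] bk-y [519. -68.] bk+y [433.  10.] ex [0.67 0.74]
```

Request:
play_rows(
  commands=[
    [[-0.004,-0.0045,0,0,0,0,1],[-0.008,-0.009,0,0,0,0,1],[-0.0125,-0.0135,0,0,0,0,1],[-0.017,-0.0175,0,0,0,0,1],[-0.021,-0.0215,0,0,0,0,1]],
  ],
)

```text
time_s: 3.5
tcp_pos: [0.568, -0.0017, 0.0212]
ee_rot: [[-0.989, -0.146, 0.003], [-0.146, 0.989, 0.0], [-0.003, -0.0, -1.0]]
wrist_force: [4.9, 1.3, 2.3]
gripper_width: 0.001
```

```bash
python3 see.py
```

```text
c [489.4   0.7] size 96.4 122.4 yaw 35.1 rel 27.1 n -191.3 t 44.6 934
tcp [ 0.5669 -0.0023  0.021 ] in block 61.7 -47.1 F [5.3 0.5 2.6] 3.55
dk-y [566. -25.] dk+y [491.  82.] bk-y [483. -74.] bk+y [417.  21.] ex [0.82 0.57]
```

Request:
play_rows(
  commands=[
    [[0.007,0.005,0,0,0,0,1],[0.008,0.006,0.04,0,0,0,1],[0.008,0.006,0.08,0,0,0,1],[-0.03,0.005,0.085,0,0,0,1],[-0.07,0.004,0.085,0,0,0,1]],
  ],
)

```text
time_s: 4.05
tcp_pos: [0.4952, 0.0022, 0.1056]
ee_rot: [[-0.99, -0.144, -0.002], [-0.144, 0.99, -0.0], [0.002, 0.0, -1.0]]
wrist_force: [-1.3, -0.4, -1.1]
gripper_width: 0.005
```

Request:
play_rows(
  commands=[
    [[-0.04,-0.005,0,0,0,0,1],[-0.08,-0.009,0,0,0,0,1],[-0.103,-0.009,0,0,0,0,1],[-0.103,-0.009,-0.04,0,0,0,1],[-0.103,-0.009,-0.075,0,0,0,1]],
  ],
)

```text
time_s: 4.55
tcp_pos: [0.3915, -0.0072, 0.0301]
ee_rot: [[-0.989, -0.145, -0.001], [-0.145, 0.989, 0.0], [0.001, 0.0, -1.0]]
wrist_force: [-0.4, 0.2, -0.2]
gripper_width: 0.006
```

```bash
python3 see.py
```

```text
c [490.8  -1.5] size 96.7 128.9 yaw 33.9 rel 25.9 n -190.2 t 42.2 994
tcp [ 0.3877 -0.0086  0.0251] in block -89.5 51.6 F [-1.2  0.5 -3.9] 4.6
dk-y [567. -29.] dk+y [494.  79.] bk-y [483. -76.] bk+y [419.  20.] ex [0.83 0.56]
```

Request:
play_rows(
  commands=[
    [[0.007,0.0047,-0.002,0,0,0,1],[0.014,0.0095,-0.003,0,0,0,1],[0.019,0.013,-0.003,0,0,0,1],[0.023,0.0155,-0.003,0,0,0,1],[0.027,0.018,-0.003,0,0,0,1]],
  ],
)

```text
time_s: 5.1
tcp_pos: [0.4184, 0.0104, 0.0279]
ee_rot: [[-0.989, -0.144, -0.005], [-0.144, 0.99, -0.001], [0.005, -0.001, -1.0]]
wrist_force: [-7.6, -0.6, 4.1]
gripper_width: 0.006
```

Request:
play_rows(
  commands=[
    [[0.004,0.0023,0,0,0,0,1],[0.008,0.0045,0,0,0,0,1],[0.012,0.006,0,0,0,0,1],[0.016,0.0075,0,0,0,0,1],[0.02,0.009,0,0,0,0,1]],
  ],
)

```text
time_s: 5.6
tcp_pos: [0.439, 0.0197, 0.028]
ee_rot: [[-0.989, -0.145, -0.003], [-0.145, 0.989, -0.001], [0.003, -0.0, -1.0]]
wrist_force: [-5.3, 0.9, 2.3]
gripper_width: 0.003
```

```bash
python3 see.py
```

```text
c [516.8  -1. ] size 87.8 129.4 yaw 20.4 rel 12.4 n -164.4 t 39.1 772
tcp [0.4402 0.0202 0.0281] in block -64.3 46.6 F [-2.6  1.3 -0.3] 5.65
dk-y [584. -45.] dk+y [539.  77.] bk-y [492. -72.] bk+y [452.  37.] ex [0.94 0.35]
```

Request:
play_rows(
  commands=[
    [[0.004,0.0013,0,0,0,0,1],[0.008,0.0025,0,0,0,0,1],[0.012,0.0035,0,0,0,0,1],[0.015,0.0045,0,0,0,0,1],[0.017,0.005,0,0,0,0,1]],
  ],
)

```text
time_s: 6.15
tcp_pos: [0.4568, 0.025, 0.028]
ee_rot: [[-0.989, -0.145, -0.001], [-0.145, 0.989, -0.0], [0.001, 0.0, -1.0]]
wrist_force: [-5.6, 1.2, 3.1]
gripper_width: 0.003
```

```bash
python3 see.py
```

```text
c [535.2  -2.4] size 77.3 129.0 yaw 12.0 rel 4.0 n -146.4 t 35.2 684
tcp [0.4572 0.0252 0.028 ] in block -70.6 43.1 F [-4.7  1.9  2.2] 6.2
dk-y [596. -56.] dk+y [569.  71.] bk-y [500. -69.] bk+y [476.  44.] ex [0.98 0.21]
```

Request:
play_rows(
  commands=[
    [[-0.012,-0.002,0,0,0,0,1],[-0.025,-0.004,0,0,0,0,0],[-0.023,-0.018,-0.004,0,0,0,0],[-0.021,-0.032,-0.007,0,0,0,0],[-0.019,-0.046,-0.007,0,0,0,0]],
  ],
)

```text
time_s: 6.7
tcp_pos: [0.4392, -0.0211, 0.0211]
ee_rot: [[-0.989, -0.146, 0.003], [-0.146, 0.989, 0.001], [-0.003, 0.0, -1.0]]
wrist_force: [-0.7, -0.6, 0.8]
gripper_width: 0.282
```

Request:
play_rows(
  commands=[
    [[0,0,0,0,0,0,0],[0,0,0,0,0,0,0],[0,0,0,0,0,0,0],[0,0,0,0,0,0,0],[0,0,0,0,0,0,0]],
  ],
)

```text
time_s: 7.2
tcp_pos: [0.4386, -0.0206, 0.0206]
ee_rot: [[-0.989, -0.146, 0.0], [-0.146, 0.989, 0.0], [-0.0, 0.0, -1.0]]
wrist_force: [-0.4, -0.2, -0.1]
gripper_width: 0.739
```

```bash
python3 see.py
```

```text
c [526.1  -5. ] size 96.8 129.4 yaw 12.0 rel 4.0 n -155.8 t 33.8 915
tcp [ 0.4386 -0.0206  0.0206] in block -88.8 2.9 F [ 0.7 -0.2  0.1] 7.25
dk-y [587. -59.] dk+y [559.  69.] bk-y [491. -72.] bk+y [467.  42.] ex [0.98 0.21]
```

Request:
play_rows(
  commands=[
    [[0.003,0.0004,0,0,0,-0.005,0],[0.006,0.0008,0,0,0,-0.005,0],[0.01,0.0014,0,0,0,-0.005,0],[0.015,0.0021,0,0,0,-0.005,0],[0.02,0.0028,0,0,0,-0.005,0]],
  ],
)

```text
time_s: 7.75
tcp_pos: [0.4591, -0.0181, 0.0205]
ee_rot: [[-0.99, -0.14, 0.0], [-0.14, 0.99, 0.0], [-0.0, -0.0, -1.0]]
wrist_force: [0.2, -0.2, 0.6]
gripper_width: 0.993
```

Request:
play_rows(
  commands=[
    [[0.004,0.0006,0,0,0,0,0],[0.008,0.0011,0,0,0,0,0],[0.012,0.0017,0,0,0,0,0],[0.016,0.0022,0,0,0,0,0],[0.02,0.0028,0,0,0,0,0]],
  ],
)

```text
time_s: 8.25
tcp_pos: [0.4758, -0.0159, 0.0198]
ee_rot: [[-0.99, -0.14, -0.006], [-0.14, 0.99, -0.001], [0.006, -0.0, -1.0]]
wrist_force: [-6.8, 0.3, 3.9]
gripper_width: 0.998
```

```bash
python3 see.py
```

```text
c [552.6  -5.4] size 59.7 129.4 yaw 6.8 rel -1.2 n -129.6 t 29.8 471
tcp [ 0.4763 -0.0159  0.0198] in block -77.0 -1.3 F [-4.8  1.   2.4] 8.3
dk-y [608. -64.] dk+y [592.  65.] bk-y [512. -69.] bk+y [498.  46.] ex [0.99 0.12]
```

Request:
play_rows(
  commands=[
    [[0.006,0.0008,0,0,0,0,0],[0.012,0.0017,0,0,0,0,0],[0.018,0.0025,0,0,0,0,0],[0.024,0.0034,0,0,0,0,0],[0.03,0.0042,0,0,0,0,0]],
  ],
)

```text
time_s: 8.8
tcp_pos: [0.5045, -0.0124, 0.0196]
ee_rot: [[-0.99, -0.139, -0.009], [-0.139, 0.99, -0.002], [0.009, -0.001, -1.0]]
wrist_force: [-7.4, -0.7, 3.9]
gripper_width: 1.0
```

Request:
play_rows(
  commands=[
    [[0.006,0.0008,0,0,0,0,0],[0.012,0.0017,0,0,0,0,0],[0.018,0.0025,0,0,0,0,0],[0.024,0.0034,0,0,0,0,0],[0.03,0.0042,0,0,0,0,0]],
  ],
)

```text
time_s: 9.3
tcp_pos: [0.5346, -0.0082, 0.0196]
ee_rot: [[-0.99, -0.139, -0.009], [-0.139, 0.99, -0.002], [0.009, -0.001, -1.0]]
wrist_force: [-7.2, -1.1, 4.1]
gripper_width: 1.004
```

```bash
python3 see.py; python3 - <<'E'
from h import *
c=r.capture("top"); c2=r.capture("scene")
a=cv2.resize(c["image"][95:215,195:315],None,fx=4,fy=4,interpolation=cv2.INTER_CUBIC)
b=cv2.resize(c2["image"][130:290,230:330],None,fx=3,fy=3,interpolation=cv2.INTER_CUBIC)
cv2.imwrite("pics/k2.png",np.hstack([a,b])[...,::-1])
E
```

```text
c [620.4   4.6] size 60.0 125.7 yaw -1.4 rel -9.4 n -61.0 t 30.2 305
tcp [ 0.5365 -0.0078  0.0197] in block -83.6 -14.4 F [-2.  -1.5 -2.2] 9.35
dk-y [667. -62.] dk+y [670.  68.] bk-y [571. -52.] bk+y [574.  64.] ex [ 1.   -0.02]
```

View pics/k2.png

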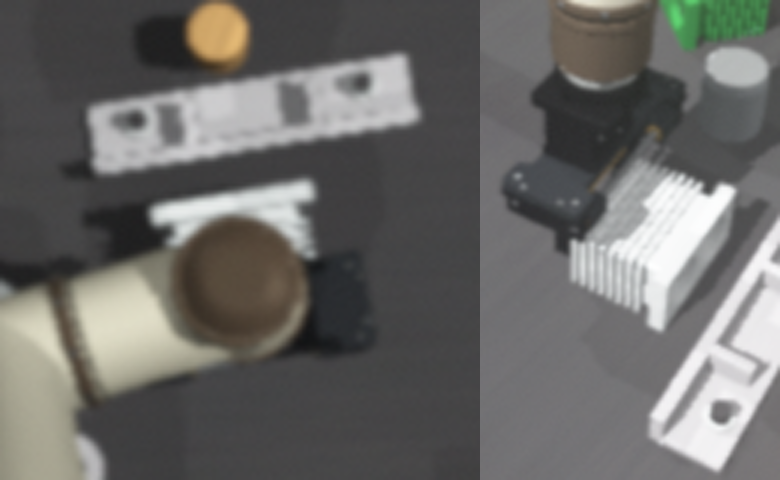

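Square to the fence, with about 39 mm to go (deck edge from (150,210) to (312,182), fence edge from (97,172) to (415,120)). I'll push on, slowing down near the fence.

Request:
play_rows(
  commands=[
    [[0.006,0.0008,0,0,0,0,0],[0.012,0.0017,0,0,0,0,0],[0.018,0.0025,0,0,0,0,0],[0.023,0.0032,0,0,0,0,0],[0.027,0.0038,0,0,0,0,0]],
  ],
)

```text
time_s: 9.95
tcp_pos: [0.5657, -0.0031, 0.0202]
ee_rot: [[-0.99, -0.14, -0.001], [-0.14, 0.99, -0.0], [0.001, -0.0, -1.0]]
wrist_force: [-3.8, -0.8, -2.6]
gripper_width: 0.999
```

Request:
play_rows(
  commands=[
    [[0.001,0.0001,0,0,0,0,0],[0.0025,0.0004,0,0,0,0,0],[0.004,0.0006,0,0,0,0,0],[0.0055,0.0008,0,0,0,0,0],[0.007,0.001,0,0,0,0,0]],
  ],
)

```text
time_s: 10.45
tcp_pos: [0.5726, -0.0022, 0.0205]
ee_rot: [[-0.99, -0.14, -0.0], [-0.14, 0.99, 0.0], [0.0, 0.0, -1.0]]
wrist_force: [-3.9, -0.9, -1.7]
gripper_width: 1.0
```

Request:
play_rows(
  commands=[
    [[0.001,0.0001,0,0,0,0,0],[0.002,0.0003,0,0,0,0,0],[0.003,0.0004,0,0,0,0,0],[0.004,0.0006,0,0,0,0,0]],
  ],
)

```text
time_s: 10.85
tcp_pos: [0.5759, -0.0017, 0.0205]
ee_rot: [[-0.99, -0.14, -0.002], [-0.14, 0.99, -0.0], [0.002, -0.0, -1.0]]
wrist_force: [-6.9, 0.1, 0.2]
gripper_width: 1.001
```

Request:
play_rows(
  commands=[
    [[0.0007,0.0001,0,0,0,0,0],[0.0015,0.0002,0,0,0,0,0],[0.002,0.0003,0,0,0,0,0]],
  ],
)

```text
time_s: 11.15
tcp_pos: [0.5758, -0.0018, 0.0206]
ee_rot: [[-0.99, -0.14, -0.006], [-0.14, 0.99, -0.001], [0.006, -0.0, -1.0]]
wrist_force: [-11.0, 0.2, 3.4]
gripper_width: 0.995
```

Request:
play_rows(
  commands=[
    [[0.0007,0.0001,0,0,0,0,0],[0.0014,0.0002,0,0,0,0,0],[0.002,0.0003,0,0,0,0,0],[0.002,0.0003,0,0,0,0,0]],
  ],
)

```text
time_s: 11.55
tcp_pos: [0.5756, -0.0018, 0.0206]
ee_rot: [[-0.99, -0.14, -0.01], [-0.14, 0.99, -0.002], [0.01, -0.0, -1.0]]
wrist_force: [-15.2, 0.6, 7.3]
gripper_width: 1.003
```

Request:
play_rows(
  commands=[
    [[0.001,0.0001,0,0,0,0,0],[0.002,0.0003,0,0,0,0,0],[0.003,0.0004,0,0,0,0,0],[0.003,0.0004,0,0,0,0,0]],
  ],
)

```text
time_s: 11.95
tcp_pos: [0.5754, -0.0018, 0.0206]
ee_rot: [[-0.99, -0.14, -0.017], [-0.14, 0.99, -0.003], [0.017, -0.0, -1.0]]
wrist_force: [-20.8, 1.4, 13.4]
gripper_width: 1.0
```

Request:
play_rows(
  commands=[
    [[-0.003,-0.0004,0,0,0,0,0],[-0.007,-0.001,0,0,0,0,0],[-0.015,-0.002,0,0,0,0,0],[-0.03,-0.004,0,0,0,0,0],[-0.05,-0.007,0,0,0,0,0]],
  ],
)

```text
time_s: 12.45
tcp_pos: [0.5368, -0.0067, 0.0218]
ee_rot: [[-0.99, -0.142, 0.008], [-0.142, 0.99, 0.001], [-0.008, 0.0, -1.0]]
wrist_force: [0.1, -0.4, 0.4]
gripper_width: 0.999
```

Request:
play_rows(
  commands=[
    [[0,0,0.04,0,0,0,0],[0,0,0.08,0,0,0,0],[0,-0.04,0.12,0,0,0,0],[-0.01,-0.08,0.13,0,0,0,0],[-0.02,-0.125,0.13,0,0,0,0]],
  ],
)

```text
time_s: 12.95
tcp_pos: [0.5179, -0.1336, 0.1556]
ee_rot: [[-0.99, -0.143, 0.014], [-0.143, 0.99, -0.001], [-0.014, -0.003, -1.0]]
wrist_force: [1.7, -0.7, -0.3]
gripper_width: 1.003
```

Request:
play_rows(
  commands=[
    [[-0.01,-0.045,0,0,0,0,0],[-0.02,-0.09,0,0,0,0,0],[-0.03,-0.135,0,0,0,0,0],[-0.04,-0.18,0,0,0,0,0],[-0.05,-0.225,0,0,0,0,0]],
  ],
)

```text
time_s: 13.45
tcp_pos: [0.4651, -0.3605, 0.1524]
ee_rot: [[-0.99, -0.141, 0.006], [-0.141, 0.99, -0.004], [-0.006, -0.004, -1.0]]
wrist_force: [1.9, -0.2, 0.1]
gripper_width: 1.002
```

```bash
sed -i 's/P\[...,0\]<.7)/P[...,0]<.72)/' see.py; python3 see.py; python3 - <<'E'
from h import *
c=r.capture("top"); c2=r.capture("scene")
a=cv2.resize(c["image"][85:185,195:315],None,fx=3.6,fy=3.6,interpolation=cv2.INTER_CUBIC)
b=cv2.resize(c2["image"][150:300,240:360],None,fx=2.4,fy=2.4,interpolation=cv2.INTER_CUBIC)
cv2.imwrite("pics/k3.png",np.hstack([a,b])[...,::-1])
E
```

```text
c [633.6   6. ] size 96.9 130.2 yaw 7.7 rel -0.3 n -47.7 t 29.7 1043
tcp [ 0.4638 -0.366   0.1522] in block -218.0 -346.0 F [ 1.8 -3.9  0.7] 13.5
dk-y [690. -52.] dk+y [673.  77.] bk-y [594. -58.] bk+y [578.  57.] ex [0.99 0.13]
```

View pics/k3.png

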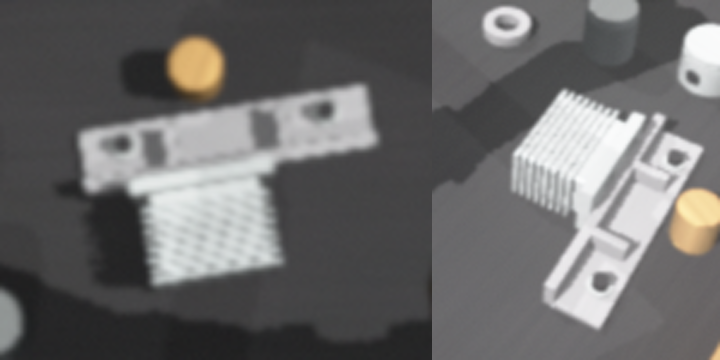

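The block is flush: deck against the fence along its whole width, 130 mm inside the 270 mm, n = -47.7 mm. I'll hand it in after a quick bystander check.

```bash
python3 - <<'E'
from h import *
c,P=cloud(); Z=P[...,2]
for nm,x,y in(("slug",.777,.014),("piston",.669,.239),("can",.545,.202),("bearing",.424,.149),("pin",.523,-.280)):
    k=(Z>.012)&(Z<.1)&(np.hypot(P[...,0]-x,P[...,1]-y)<.045); print(nm,k.sum(),(cv2.minAreaRect((P[k][:,:2]*1000).astype(np.float32))[0] if k.sum()>3 else None))
print(r.finish_job())
E
```

```text
slug 202 (767.9888916015625, 14.658387184143066)
piston 433 (669.3734130859375, 241.87954711914062)
can 367 (545.0725708007812, 201.10110473632812)
bearing 190 (424.2755432128906, 149.20562744140625)
pin 0 None
the job is handed in; nothing more can be done
None
```

The block is flush against the fence and the job is handed in at about 13.6 s. It was about 52° off square. I turned it with the shut fingers, first on the deck's -y corner, then on the back's +y corner. The open fingers then took out the last 4° and pushed it straight home.

**Before contact:** I checked squareness by picture, about 39 mm short of the fence. The deck edge read 9.8° and the fence edge 9.3°, in image angles. The fitted rectangle read -9.4° there, but the arm was hiding most of the block, so I ignored it.

**Final position:** the block's origin is 47.7 mm from the fence face (48 mm is flush). Its yaw is -0.3° from the fence, which is within measuring noise. It sits 30 mm off the fence's centre, about 40 mm inside the nearer end.

**Forces:** sliding took about 7 N, and I pressed it home to about 21 N along the push (about 25 N in total). Then I backed the gripper away.

**Other parts:**
- **Piston, can and bearing:** they are where they were, within about 3 mm.
- **Slug:** it read 9 mm nearer, most likely because my search area took in the edge of the fence. The arm never went near it.
- **Pin:** it gave no reading in the last check, probably hidden by the parked arm, so I could not confirm it.
- **Conrod and wrench:** I did not measure these again. All contact moves stayed well away from them.

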